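# Sort the mould parts and hold the cleaner's cover at the mark

## Robot

A 6-joint arm with a two-finger parallel gripper is mounted at the origin on the work surface. World frame = base frame: x ahead of the robot, y to its left, z up, the work surface at z = 0. Lengths are in mm, angles in rad, forces in N, time in s.
With the tool pointing down it reaches from about 350 to 925 mm from the base axis. Payload 6.4 kg.
Tool frame: the origin (TCP) lies on the mounting face of the last link; the fingertips stand 199 mm ahead of it and the grasp point (between the pads) lies 180 mm ahead of it; z points along the fingers, y is the line along which they close (so a half turn about z gives the same grasp; the last joint's range is limited). The gripper opens to 94 mm and grips with 3 to 60 N. Pads are 16 mm wide; open, the fingers measure 119 mm over their backs; the gripper's body (75 mm by 177 mm) begins 78 mm behind the grasp point.
Start: joints at [-1.277, 0.245, 1.558, -0, 1.339, -0.174], TCP at [293.107, -580.176, 404.655] pointing down, gripper open.
Joint ranges: [-3.13, 3.13], [-1.02, 2.26], [0.13, 2.54], [-0.95, 4.09], [0.21, 2.88], [-2.74, 2.74]. Speed limits (rad/s): [2.57, 2.57, 3.14, 3.14, 3.14, 3.14].

## Interface

Orientations are given as a unit quaternion [x, y, z, w].
In Python, from rig import monitor, capture, get_calibration, ticket gives the robot as it stands. The module is installed in compiled form; this text tells all that it offers.
- The arm moves only by the tool carry_out, never from a script. Its argument "rows" is a list of rows, each an object with "dp": the shift along the tool's x, y, z in cm, a list of three; "twist": the turn about the tool's z in rad. A call has 1 to 12 rows; each row is the pose to reach, as a shift and turn from the pose commanded when the call began, along the tool's axes at that moment; what a row does not reach only later rows make up. A row lasts 1/8 s, in which the tool goes at most 62.5 mm and 10.7 degrees, less where a joint would pass 70% of its speed; a pose out of reach is approached as far as the arm can. A call with a gripper value outside its range is refused whole. "hand" is the closure in counts, from 0 (fully open) to 255 (shut), set as the call begins (left out, the last holds). The fingers move at their own pace and stop on an object; "squeeze" is the grip in N (left out, the last holds). Time passes only in rows, so rows that repeat a pose let the fingers close. It gives the time, the measured TCP pose, the force, the opening and the grip force at its end, in the units of the state.
- monitor.get_state(): the state, without advancing time (a new reading comes with each control period).
- capture(name): name is "scene" or "top" or "wrist"; returns (picture, depth): 400x640x3 uint8, red, green, blue; 400x640 float32, mm along the optical axis (not along the pixel's ray), 0 where there is no reading.
- get_calibration(name): a dict with "vfov" (degrees; the focal length in pixels is half the picture's height over the tangent of half this angle, whatever the lens; pixels are square), "cx", "cy" (the principal point, pixels), "eye" and "rotation" of the camera in the world. Camera axes: x right, y up, looking along -z (the intrinsics and any distortion apply to the point x, -y, -z); pixel columns grow to the right and rows downward; lengths in mm; the calibration is good to about 2 mm. A picture is of the moment at which its call begins: read the wrist's pose just before it. get_calibration takes no time and is no camera call; for the wrist camera it gives the pose at the moment of the call.
- ticket.finish_job(): hands the job in; it is judged then, once.
The state is a dict: "time_s": time; "qpos": joint angles; "qvel": joint speeds; "tau": joint torques, N m; "position": TCP position; "eef_rot": TCP orientation; "wrist_force": force on the tool from outside, world axes, zero at the start; "ft_torque": the same for the moment, N m; "grip_width": opening from 0.0 (shut) to 1.0 (fully open); "grip_force": force on a finger pad.
Only numpy, scipy, OpenCV 4.12 (cv2) and the standard library are available. Lean on these libraries where they do the work, as an engineer would, in place of code of your own. Each camera call takes 0.05 s, during which the arm holds its last target. There are 200 camera calls.

## Task

Get the loose mould parts ready for washing: put both guide pins into the rectangular tray and the stepped insert into the round dish. Then lift the sprung cover of the cleaner by its bar until it lines up with the black pointer arm at its side, and finish while still holding it there, so that a colleague can load the parts. Leave the pointer and everything else on the bench as they are.

Things in the scene. Friction and masses are not known exactly. Their poses are not given: they have to be found in the camera images.
- pin_a_center (a point): First of two alike pins: bare steel guide pin standing on its flange: flange 24 mm across and 8 mm high, above it a shaft 14 mm across, 65 mm tall in all, about 0.1 kg. This point is on its axis, half-way up (32.5 mm above its foot).
- pin_b_center (a point): Second of two alike pins: bare steel guide pin standing on its flange: flange 24 mm across and 8 mm high, above it a shaft 14 mm across, 65 mm tall in all, about 0.1 kg. This point is on its axis, half-way up (32.5 mm above its foot).
- insert_center (a point): Bare steel mould insert, standing: a 30 x 30 x 30 mm block with an upper step 30 mm (its x) by 18 mm (its y) that rises 20 mm more; 50 mm tall in all, about 0.25 kg. This point is on its vertical centre line, half-way up (25 mm above its foot).
- tray: Rectangular open aluminium tray, fixed on the bench, 110 mm (its x) by 150 mm (its y), 30 mm high, walls and floor 4 to 5 mm. Origin: centre of its underside. The pins go here.
- dish: Round open aluminium dish, fixed on the bench, 120 mm across, 30 mm high, walls and floor 4 mm. Origin: centre of its underside. The insert goes here.
- cover_bar (a point): Middle of the handle of the cleaner's cover: a round steel bar 12 mm across, 120 mm long (its y), on two end arms 40 mm clear of the cover's free edge, on the cleaner's right as the robot sees it; 134 mm above the bench when shut, open below and behind (about 45 mm to the cleaner). Its x points along the cover to the hinge line, which lies 232 mm away, level and parallel to the bar, 134 mm above the bench. Turns with the cover.
- cover_plane (a point): Middle of the free edge of the cover (a flat steel plate 188 x 204 x 6 mm). Its x lies in the plate, from the free edge to the hinge; it turns with the cover. The cleaner below is a steel tank 180 mm deep, 200 mm wide, 130 mm high, fixed on the bench.
- cover (a joint): Angle of the cover in rad, 0 shut and level, growing as the free edge rises (to 1.3). A spring pulls it shut: about 6 N at the bar to start lifting, 10 N at 0.7 rad; let go, it snaps shut.
- pointer (a joint): Angle of the pointer in rad, 0 level, in the same sense and about the same hinge line as the cover: the cover is at the mark when its angle equals this one.
- pointer_tip (a point): Free tip of the pointer, a thin black arm 190 mm long on the outside of the cleaner's end farthest from the robot, which rises from the hinge line at the marked angle. Its x lies along the arm, from tip to hinge line. It is stiff; leave it as it is set.
- wash_bottle: Bystander, leave where it is: clear wash bottle with a white spout, 60 mm across, 208 mm tall, standing. Origin: its underside or middle.
- magnet_block: Bystander, leave where it is: dark steel magnet block 40 x 34 x 50 mm with a small stud on top. Origin: its underside or middle.
- bush: Bystander, leave where it is: brass bush, 36 mm across, 18 mm high. Origin: its underside or middle.
- screwdriver: Bystander, leave where it is: screwdriver lying on the bench. Origin: its underside or middle.
- brush: Bystander, leave where it is: brush lying on the bench. Origin: its underside or middle.
- tumbler: Bystander, leave where it is: steel tumbler, 70 mm across, 100 mm high. Origin: its underside or middle.
- wrench: Bystander, leave where it is: wrench lying on the bench. Origin: its underside or middle.
Things that resemble listed ones, but are neither listed nor needed, are in the scene too. Leave any turquoise look-alike of the part that bears insert_center alone. Leave any blue look-alike of the dish alone.

How it is judged (in metres and radians):
On the way, in this order (a step that is already met when the one before it is completed fails the run):
1. both pins lie or stand in the tray and the insert in the dish, with the cover still shut (x of pin_a_center in the frame of tray between -0.048 and 0.048 m and y of pin_a_center in the frame of tray between -0.068 and 0.068 m and z of each of pin_a_center, pin_b_center in the frame of tray below 0.045 m and x of pin_b_center in the frame of tray between -0.048 and 0.048 m and y of pin_b_center in the frame of tray between -0.068 and 0.068 m and horizontal distance between insert_center and dish below 0.05 m and z of insert_center in the frame of dish below 0.04 m and value of joint cover below 0.05 rad), for 0.2 s.
2. the cover is held by its bar at the pointer's angle (angle between the x axis of cover_plane and the x axis of pointer_tip, either way round below 0.07 rad and contact force between the fingers and cover above 2 N and velocity of joint cover between -0.1 and 0.1 rad/s), for 0.3 s.
At the end, for the whole second after the job is handed in: Both pins' centres are inside the tray and the insert's centre inside the dish, down at the floor; the cover is within 0.07 rad (4 degrees) of the pointer's angle, still (under 0.1 rad/s), with the gripper pressing on the cover (its bar) with more than 2 N, through the last second (all of step 2 and x of pin_a_center in the frame of tray between -0.048 and 0.048 m and y of pin_a_center in the frame of tray between -0.068 and 0.068 m and z of each of pin_a_center, pin_b_center in the frame of tray below 0.045 m and x of pin_b_center in the frame of tray between -0.048 and 0.048 m and y of pin_b_center in the frame of tray between -0.068 and 0.068 m and horizontal distance between insert_center and dish below 0.05 m and z of insert_center in the frame of dish below 0.04 m); the arm keeps its last pose, push and grip.
It fails at once if the pointer is moved by more than 15 mm (distance of pointer_tip from where it was at the start of the episode above 0.015 m).
It fails at once if a bystander is moved by more than 40 mm (distance of any of wash_bottle, magnet_block, bush, screwdriver, brush, tumbler, wrench from where it was at the start of the episode above 0.04 m).
It also fails if it takes over 72 s, if anything falls off the work surface, if the arm or the gripper's body presses on something with over 40 N, if the wrist force passes 120 N, or if a joint passes its speed limit or range.

## Working session

There is one attempt and no reset: what is moved stays moved. The work goes in short steps, Python scripts to look and compute and a tool call to move; the robot and the scene stay as the last step left them, time stands still between calls to the robot, and variables do not carry over. Pictures are saved under pics/ and viewed, at most 10 in all, crops included, and the job is handed in when it is done.

Besides the shell and the picture viewer there is one more tool, called by a JSON object that holds its "fn" and its "kwargs". carry_out: Moves the arm, as the interface text tells. Its arguments: {"type":"object","properties":{"rows":{"type":"array"},"hand":{"type":"number"},"squeeze":{"type":"number"}},"required":["rows"]}

```bash
mkdir -p pics; cat > h.py <<'E'
import numpy as np, cv2
from rig import monitor, capture, get_calibration, ticket
from scipy.spatial.transform import Rotation as R
def snap(name, tag):
    cal=get_calibration(name); rgb,d=capture(name)
    np.savez(f'{tag}.npz',rgb=rgb,d=d,cal=np.array(cal,dtype=object))
    cv2.imwrite(f'pics/{tag}.png',rgb[:,:,::-1]); return rgb,d,cal
def load(tag):
    z=np.load(f'{tag}.npz',allow_pickle=True); return z['rgb'],z['d'],z['cal'].item()
def cloud(d,cal):
    f=200/np.tan(np.radians(cal['vfov'])/2)
    v,u=np.mgrid[0:d.shape[0],0:d.shape[1]]
    p=np.stack([(u-cal['cx'])/f*d,-(v-cal['cy'])/f*d,-d],-1)
    Rm=np.array(cal['rotation'],float)
    if Rm.size==4: Rm=R.from_quat(Rm.ravel()).as_matrix()
    return p@Rm.reshape(3,3).T+np.array(cal['eye'])
def crop(tag,r0,r1,c0,c1,s,out):
    im=load(tag)[0][r0:r1,c0:c1,::-1]
    cv2.imwrite(f'pics/{out}.png',cv2.resize(im,None,fx=s,fy=s,interpolation=cv2.INTER_CUBIC))
def tosteps(target, cur=None):
    "world grasp-point target -> dp in tool axes cm"
    s=monitor.get_state(); r=R.from_quat(s['eef_rot'])
    g=np.array(s['position'])+r.as_matrix()@[0,0,180]
    return r.inv().apply(np.array(target)-g)/10
E
python3 - <<'E'
from h import *
for n in ('scene','top'):
    rgb,d,c=snap(n,n); print(n,{k:np.round(v,4).tolist() if not isinstance(v,str) else v for k,v in c.items()})
s=monitor.get_state(); print(s)
E
```

```text
scene {'vfov': 54.9099, 'cx': 323.0615, 'cy': 200.8635, 'eye': [1022.2788, -778.5877, 893.8753], 'rotation': [0.4009, 0.1139, 0.2609, 0.8708]}
top {'vfov': 53.3285, 'cx': 313.7382, 'cy': 200.2593, 'eye': [267.6373, 0.9632, 1344.5177], 'rotation': [0.072, -0.0685, -0.6954, 0.7117]}
{'time_s': 0.1, 'qpos': array([-1.27709718e+00,  2.45749435e-01,  1.55884670e+00,  3.05759703e-05,
        1.33871388e+00, -1.74127893e-01]), 'qvel': array([ 0.00082265, -0.00040826, -0.00195645,  0.00020409,  0.00015968,
       -0.00068059]), 'tau': array([ 5.59616019e-04, -4.16913593e+01, -3.15526593e+01,  6.87053357e-02,
        3.09234741e-02, -4.43333374e-05]), 'position': array([ 293.0514921 , -579.9772637 ,  403.67634847]), 'eef_rot': array([ 9.72767206e-01,  2.31782713e-01, -3.64578794e-05, -8.58038636e-04]), 'wrist_force': array([-0.12668257,  0.40666137,  0.05973972]), 'ft_torque': array([-0.02868576,  0.00083523,  0.023539  ]), 'grip_force': 0.0, 'grip_width': 0.9984398058641349}
```

View pics/scene.png

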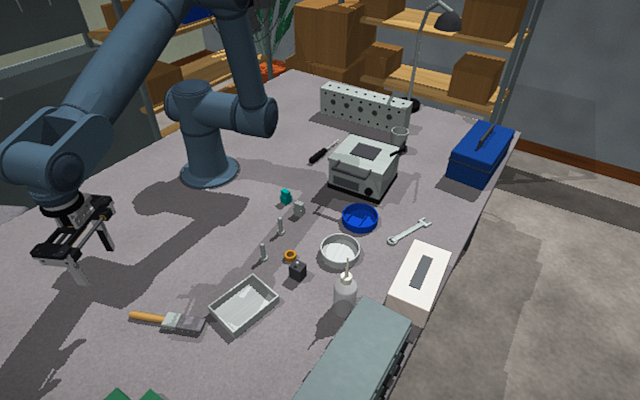

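View pics/top.png

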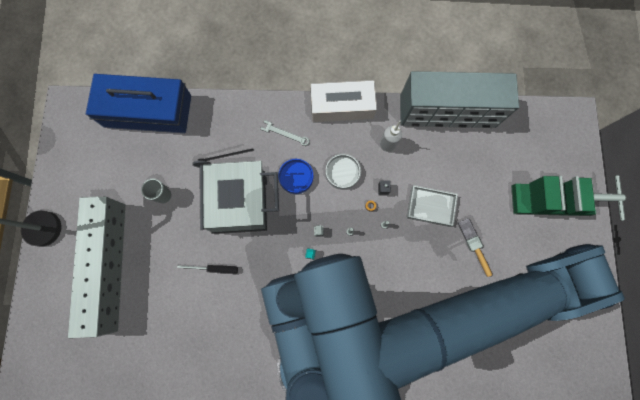

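The scene view shows the pins at (263,252) and (280,226), the insert at (299,209) and the turquoise look-alike at (286,196). In the top view the insert is at (320,231), the pins at (350,231) and (387,225), the tray at (433,206), the dish at (343,171), the bar near (271,192) and the pointer from (195,162) to (253,151).

```bash
python3 - <<'E'
from h import *
rgb,d,cal=load('top'); P=cloud(d,cal)
# heights
print('bench',P[300,200],P[180,480])
def blob(r0,r1,c0,c1,z0,z1,n):
    Q=P[r0:r1,c0:c1].reshape(-1,3); m=(Q[:,2]>z0)&(Q[:,2]<z1); Q=Q[m]
    print(n,len(Q),'mean',Q.mean(0).round(1),'min',Q.min(0).round(1),'max',Q.max(0).round(1))
    if len(Q)>3: print('   rect',cv2.minAreaRect(Q[:,:2].astype(np.float32)))
blob(222,242,310,330,35,70,'insert top');blob(222,242,310,330,12,70,'insert all')
blob(222,240,342,358,15,80,'pinA');blob(216,233,379,396,15,80,'pinB')
blob(180,232,402,465,20,45,'tray rim');blob(148,193,320,366,20,45,'dish rim')
blob(165,220,262,285,120,150,'bar');blob(155,235,198,285,120,150,'cover')
blob(145,168,193,258,150,420,'pointer')
blob(140,170,193,258,100,420,'pointer2')
blob(170,205,375,395,20,80,'magnet'); blob(195,212,362,380,8,40,'bush');blob(120,155,380,404,60,250,'bottle')
rgb,d,cal=load('scene'); P=cloud(d,cal)
print('SCENE')
blob(200,220,292,306,12,70,'insert');blob(215,238,274,286,12,80,'pinA');blob(240,264,258,269,12,80,'pinB')
blob(272,335,205,282,20,45,'tray rim');blob(230,268,317,363,20,45,'dish rim')
blob(258,282,286,308,12,80,'magnet')
crop('scene',110,220,260,440,4,'s_crop');
E
```

```text
bench [196.18638372 377.59616731  -6.00155642] [ 624.1965268  -566.06172682   -1.63488405]
insert top 49 mean [429.4  -6.7  49.1] min [416.6 -16.   44.6] max [443.3   0.9  53.8]
   rect ((429.992919921875, -7.55278205871582), (26.65098762512207, 16.377029418945312), 1.2965178489685059)
insert all 88 mean [429.2  -6.3  40. ] min [415.3 -19.7  20. ] max [446.4   7.5  53.8]
   rect ((430.8658752441406, -6.094743728637695), (30.513538360595703, 26.655637741088867), 1.3580032587051392)
pinA 21 mean [ 431.3 -110.9   53. ] min [ 426.4 -116.    17.4] max [ 437.4 -105.6   69.2]
   rect ((431.77496337890625, -110.76358032226562), (10.960977554321289, 10.324186325073242), 1.6892716884613037)
pinB 27 mean [ 457.1 -226.5   50.2] min [ 452.  -233.9   18.4] max [ 463.2 -222.1   69.9]
   rect ((457.5479431152344, -228.0753173828125), (11.988911628723145, 10.903199195861816), 87.70040893554688)
tray rim 281 mean [ 524.8 -392.5   27.5] min [ 444.7 -495.1   20.1] max [ 590.7 -305.7   37. ]
   rect ((520.8980102539062, -408.85986328125), (195.51541137695312, 115.1001205444336), 78.28968811035156)
dish r
[... 2068 characters left out ...]
(463.453125, -229.59425354003906), (17.519851684570312, 12.5566987991333), 58.09686279296875)
tray rim 602 mean [ 530.7 -388.8   28.1] min [ 461.3 -470.4   20. ] max [ 596.2 -303.8   35.2]
   rect ((530.0133056640625, -386.54937744140625), (152.2837677001953, 114.78457641601562), 79.40506744384766)
dish rim 297 mean [643.  -87.1  27.8] min [ 583.7 -144.5   20.2] max [702.6 -25.   35.8]
   rect ((642.3960571289062, -84.72604370117188), (115.4930419921875, 121.81221008300781), 29.81361961364746)
magnet 300 mean [ 588.2 -228.4   40.2] min [ 523.8 -243.4   12.1] max [ 607.5 -184.8   65.1]
   rect ((565.8202514648438, -217.18008422851562), (44.92393493652344, 92.16266632080078), 69.3951644897461)
```

View pics/s_crop.png

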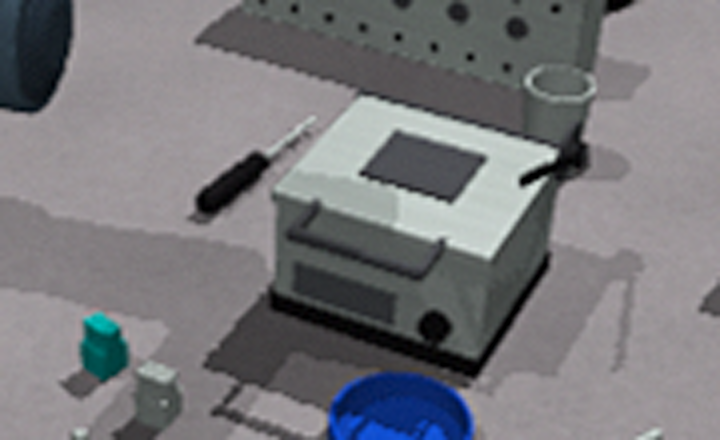

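Pins found at about (434,-112) and (460,-228), insert at (432,-7), tray centre at (530,-387) with yaw about -10.6°, and dish at (641,-85). I'm moving above the second pin for a closer look.

{"fn": "carry_out", "kwargs": {"rows": [{"dp": [30.8, -23.9, 7.4], "twist": 0}, {"dp": [30.8, -23.9, 7.4], "twist": 0}, {"dp": [30.8, -23.9, 7.4], "twist": 0}, {"dp": [30.8, -23.9, 7.4], "twist": 0}, {"dp": [30.8, -23.9, 7.4], "twist": 0}, {"dp": [30.8, -23.9, 7.4], "twist": 0}, {"dp": [30.8, -23.9, 7.4], "twist": 0}, {"dp": [30.8, -23.9, 7.4], "twist": 0}, {"dp": [30.8, -23.9, 7.4], "twist": 0}], "hand": 100, "squeeze": 30}}

```text
time_s: 1.23
position: [460.0, -228.7, 330.8]
eef_rot: [0.973, 0.231, -0.0, 0.0]
wrist_force: [1.2, -0.5, -0.3]
grip_width: 0.611
grip_force: 0.0
```

```bash
python3 - <<'E'
from h import *
s=monitor.get_state(); print(s['time_s'],s['position'],s['eef_rot'],s['grip_width'])
rgb,d,cal=snap('wrist','w1'); print(cal)
P=cloud(d,cal); m=(P[...,2]>12)&(P[...,2]<75)&(d>0)&(d<600)
n,l,st,ce=cv2.connectedComponentsWithStats(m.astype(np.uint8))
for i in range(1,n):
    if st[i,4]>80: 
        Q=P[l==i]; T=Q[Q[:,2]>Q[:,2].max()-8]
        print(st[i],Q.min(0).round(),Q.max(0).round(),'top',T.mean(0).round(1),cv2.minAreaRect(T[:,:2].astype(np.float32)))
# pointer
r,dd,c=load('top'); P=cloud(dd,c)
Q=P[140:170,193:258].reshape(-1,3); I=r[140:170,193:258].reshape(-1,3)
m=(I.max(1)<60)&(Q[:,2]>125)&(Q[:,2]<300); Q=Q[m]; print(len(Q))
v=cv2.fitLine(Q.astype(np.float32),cv2.DIST_HUBER,0,.01,.01).ravel(); print('line',v, np.arctan2(abs(v[2]),np.hypot(v[0],v[1])))
print(Q[np.argsort(Q[:,1])][::8].round())
# cover edge/bar
Q=P[155:235,198:285].reshape(-1,3); 
B=P[165:222,262:285].reshape(-1,3); B=B[(B[:,2]>120)&(B[:,2]<150)&(B[:,1]<146)&(B[:,1]>115)]; print('bar',len(B),B.mean(0),np.polyfit(B[:,0],B[:,1],1),B.min(0),B.max(0))
B=P[245:262,300:320].reshape(-1,3);B=B[B[:,2]>12]; print('turq',B.min(0),B.max(0))
E
```

```text
1.225 [ 460.04931712 -228.73074901  330.82315543] [ 9.72842199e-01  2.31469247e-01 -2.71931438e-05  2.06691211e-04] 0.6111927438552621
{'vfov': 60.478711256184226, 'cx': 318.7575942206747, 'cy': 202.41491137458146, 'eye': array([ 519.78244422, -198.24878225,  310.74438998]), 'rotation': array([-0.1001108 ,  0.06156097, -0.52112888,  0.84534772])}
[ 356   16   72   78 3280] [ 564. -242.   12.] [ 605. -208.   64.] top [ 584.3 -225.    61.3] ((584.6716918945312, -225.15524291992188), (7.638110637664795, 7.903252124786377), 62.1343994140625)
[282  83  43  45 951] [ 507. -199.   12.] [ 542. -164.   20.] top [ 524.5 -180.9   17.6] ((524.5231323242188, -181.405029296875), (35.15289306640625, 34.75902557373047), 24.839067459106445)
[  16   84   73   50 2846] [417. -22.  12.] [449.  10.  52.] top [433.7  -7.3  49.3] ((432.9032897949219, -6.042360305786133), (30.61330223083496, 19.422122955322266), 4.17030143737793)
[ 408  107  223  179 5892] [ 473. -472.   12.] [ 595. -304.   32.] top [ 544.8 -383.4   28.8] ((527.405517578125, -388.1192932128906), (151.94215393066406, 110.4866714477539), 79.8
[... 502 characters left out ...]
 -227.92601013183594), (13.685381889343262, 12.866023063659668), 26.072052001953125)
111
line [-1.2935261e-01  9.2021918e-01 -3.6941117e-01  6.3708838e+02
  2.8532031e+02  1.7556917e+02] 0.37837526
[[649. 197. 208.]
 [646. 215. 207.]
 [645. 232. 200.]
 [645. 249. 188.]
 [640. 271. 182.]
 [640. 292. 170.]
 [637. 316. 160.]
 [635. 336. 154.]
 [620. 346. 148.]
 [623. 352. 150.]
 [630. 360. 145.]
 [630. 367. 145.]
 [618. 373. 152.]
 [616. 380. 147.]]
bar 175 [535.2318985 129.5084059 137.0345236] [5.56877911e-02 9.97025237e+01] [474.16093395 119.07027003 125.93769426] [599.92687295 145.80800853 144.20116641]
turq [267.63731156  -4.99295302  13.87505061] [ 369.25401435   34.8107049  1344.51765445]
```

View pics/w1.png

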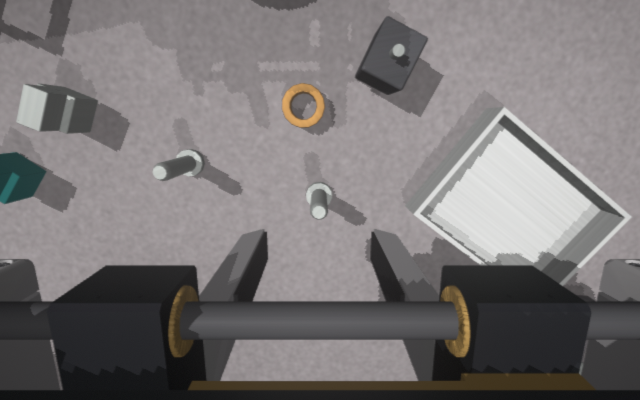

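The wrist view shows pin B at (318,205), pin A at (175,170), the insert at (55,105), the turquoise part at (15,175) and the tray at (520,215). They agree with the top-view positions, so I'll descend on pin B and grip.

{"fn": "carry_out", "kwargs": {"rows": [{"dp": [0.1, 0, 5.0], "twist": 0}, {"dp": [0.1, 0, 8.5], "twist": 0}, {"dp": [0.1, 0, 10.3], "twist": 0}, {"dp": [0.1, 0, 10.3], "twist": 0}]}}

```text
time_s: 1.78
position: [460.7, -228.1, 227.0]
eef_rot: [0.973, 0.231, -0.001, -0.001]
wrist_force: [-0.8, -0.8, -0.2]
grip_width: 0.608
grip_force: 0.0
```

{"fn": "carry_out", "kwargs": {"rows": [{"dp": [0, 0, 0], "twist": 0}, {"dp": [0, 0, 0], "twist": 0}, {"dp": [0, 0, 0], "twist": 0}, {"dp": [0, 0, 0], "twist": 0}, {"dp": [0, 0, 0], "twist": 0}, {"dp": [0, 0, -3], "twist": 0}, {"dp": [0, 0, -6], "twist": 0}], "hand": 255, "squeeze": 30}}

```text
time_s: 2.65
position: [460.9, -227.3, 287.8]
eef_rot: [0.973, 0.232, -0.001, -0.001]
wrist_force: [-0.2, -0.3, -0.9]
grip_width: 0.14
grip_force: 30.0
```

{"fn": "carry_out", "kwargs": {"rows": [{"dp": [-0.9, 5.5, 0], "twist": 0}, {"dp": [-1.8, 11, 0], "twist": 0}, {"dp": [-2.6, 16, 0], "twist": 0}, {"dp": [-3.1, 19.9, 0], "twist": 0}, {"dp": [-3.1, 19.9, 3], "twist": 0}, {"dp": [-3.1, 19.9, 5.4], "twist": 0}, {"dp": [-3.1, 19.9, 5.4], "twist": 0}, {"dp": [-3.1, 19.9, 5.4], "twist": 0}]}}

```text
time_s: 3.65
position: [523.2, -419.0, 233.9]
eef_rot: [0.973, 0.232, -0.0, -0.0]
wrist_force: [-0.8, 0.2, -0.9]
grip_width: 0.143
grip_force: 30.0
```

{"fn": "carry_out", "kwargs": {"rows": [{"dp": [0, 0, 0], "twist": 0}, {"dp": [0, 0, 0], "twist": 0}, {"dp": [0, 0, 0], "twist": 0}, {"dp": [0, 0, -3], "twist": 0}, {"dp": [0, 0, -8], "twist": 0}, {"dp": [0, 0, -9], "twist": 0}], "hand": 100}}

```text
time_s: 4.4
position: [524.0, -419.9, 328.4]
eef_rot: [0.973, 0.232, 0.002, 0.003]
wrist_force: [0.2, -0.4, -0.3]
grip_width: 0.605
grip_force: 0.0
```

```bash
python3 - <<'E'
from h import *
snap('wrist','w2'); s=monitor.get_state(); print(s['time_s'],s['position'],s['eef_rot'],s['grip_width'])
print(tosteps([436,-112.5,110]))
rgb,d,cal=load('w2');P=cloud(d,cal)
m=(P[...,2]>40)&(P[...,2]<80)&(d>0)&(P[...,1]<-330)&(P[...,0]>460); print(m.sum(),P[m].mean(0))
E
```

```text
4.45 [ 523.78900303 -419.7189586   327.58382437] [0.97275864 0.23179974 0.00147007 0.00271192] 0.6063243177295752
[  5.98457367 -31.50858229   3.58066964]
379 [ 524.48191547 -417.7043939    63.01971127]
```

View pics/w2.png

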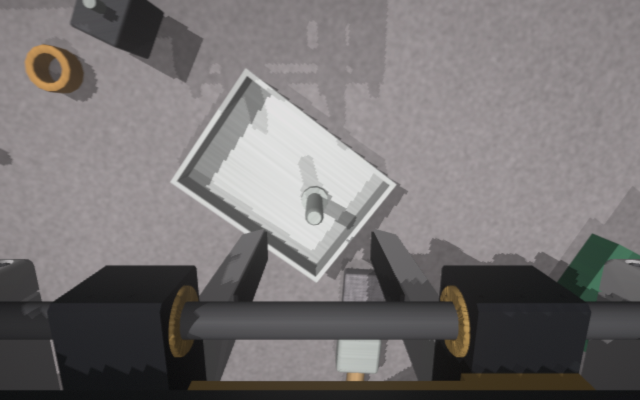

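The wrist view shows pin B standing in the tray at (313,205). Pin A is next.

{"fn": "carry_out", "kwargs": {"rows": [{"dp": [1.2, -6.2, 0], "twist": 0}, {"dp": [2.4, -12.4, 0], "twist": 0}, {"dp": [3.5, -18.5, 0], "twist": 0}, {"dp": [4.7, -24.7, 0], "twist": 0}, {"dp": [6.0, -30, 0], "twist": 0}, {"dp": [6.0, -31.5, 2], "twist": 0}, {"dp": [6.0, -31.5, 6], "twist": 0}, {"dp": [6.0, -31.5, 9], "twist": 0}, {"dp": [6.0, -31.5, 9.9], "twist": 0}, {"dp": [6.0, -31.5, 9.9], "twist": 0}]}}

```text
time_s: 5.7
position: [434.5, -110.8, 224.0]
eef_rot: [0.973, 0.232, -0.001, -0.001]
wrist_force: [0.3, 0.0, -0.4]
grip_width: 0.607
grip_force: 0.0
```

{"fn": "carry_out", "kwargs": {"rows": [{"dp": [0, 0, 0], "twist": 0}, {"dp": [0, 0, 0], "twist": 0}, {"dp": [0, 0, 0], "twist": 0}, {"dp": [0, 0, 0], "twist": 0}, {"dp": [0, 0, 0], "twist": 0}, {"dp": [0, 0, -3], "twist": 0}, {"dp": [0, 0, -8], "twist": 0}, {"dp": [0, 0, -8], "twist": 0}], "hand": 255}}

```text
time_s: 6.7
position: [436.0, -111.5, 308.4]
eef_rot: [0.973, 0.232, 0.003, 0.003]
wrist_force: [0.7, -0.3, -1.5]
grip_width: 0.142
grip_force: 30.0
```

```bash
python3 - <<'E'
from h import *
print(tosteps([535,-355,130]))
E
```

```text
[-2.22639664e+00  2.60754607e+01  1.17438248e-02]
```

{"fn": "carry_out", "kwargs": {"rows": [{"dp": [-0.5, 5.5, 0], "twist": 0}, {"dp": [-1, 11, 0], "twist": 0}, {"dp": [-1.5, 17, 0], "twist": 0}, {"dp": [-2.0, 22.5, 0], "twist": 0}, {"dp": [-2.2, 26.1, 0], "twist": 0}, {"dp": [-2.2, 26.1, 3], "twist": 0}, {"dp": [-2.2, 26.1, 6], "twist": 0}, {"dp": [-2.2, 26.1, 7.5], "twist": 0}, {"dp": [-2.2, 26.1, 7.5], "twist": 0}, {"dp": [-2.2, 26.1, 7.5], "twist": 0}]}}

```text
time_s: 7.95
position: [532.7, -353.6, 229.2]
eef_rot: [0.973, 0.232, -0.0, -0.0]
wrist_force: [0.5, 0.0, 0.4]
grip_width: 0.141
grip_force: 30.0
```

{"fn": "carry_out", "kwargs": {"rows": [{"dp": [0, 0, 0], "twist": 0}, {"dp": [0, 0, 0], "twist": 0}, {"dp": [0, 0, 0], "twist": 0}, {"dp": [0, 0, -3], "twist": 0}, {"dp": [0, 0, -8], "twist": 0}, {"dp": [0, 0, -9], "twist": 0}, {"dp": [0, 0, -9], "twist": 0}], "hand": 100}}

```text
time_s: 8.82
position: [532.8, -353.8, 320.0]
eef_rot: [0.973, 0.232, 0.0, 0.0]
wrist_force: [-0.0, 0.1, 0.3]
grip_width: 0.608
grip_force: 0.0
```

```bash
python3 - <<'E'
from h import *
snap('wrist','w3'); s=monitor.get_state(); print(s['time_s'],s['position'],s['eef_rot'],s['grip_width'],s['qpos'])
print(tosteps([433,-60,130]))
rgb,d,cal=load('w3');P=cloud(d,cal)
m=(P[...,2]>40)&(P[...,2]<80)&(d>0)&(P[...,1]<-320)&(P[...,0]>460)
n,l,st,ce=cv2.connectedComponentsWithStats(m.astype(np.uint8))
for i in range(1,n):
    if st[i,4]>50: print(P[l==i].mean(0),P[l==i].max(0))
E
```

```text
8.875 [ 532.46731813 -353.52244263  318.49131819] [ 9.72769694e-01  2.31772499e-01 -4.34426577e-04 -6.64637251e-04] 0.6095458994405281 [-7.63204989e-01  3.06498203e-01  1.64817827e+00 -8.95280094e-06
  1.18850420e+00  3.39795727e-01]
[  4.36764783 -30.6557323    0.89262335]
[ 534.10346584 -352.20741182   62.76511805] [ 538.99840176 -346.3978783    70.62912002]
```

{"fn": "carry_out", "kwargs": {"rows": [{"dp": [1.1, -5.5, 0], "twist": -0.17}, {"dp": [2.1, -11, 0], "twist": -0.34}, {"dp": [3.2, -16.5, 0], "twist": -0.51}, {"dp": [4.2, -22, 0], "twist": -0.68}, {"dp": [5.3, -27.5, 0], "twist": -0.85}, {"dp": [6.3, -33, 0], "twist": -1.02}, {"dp": [6.8, -35.4, 0], "twist": -1.17}, {"dp": [6.8, -35.4, 0], "twist": -1.17}, {"dp": [6.8, -35.4, 2], "twist": -1.17}, {"dp": [6.8, -35.4, 2], "twist": -1.17}]}}

```text
time_s: 10.12
position: [433.3, -7.8, 297.6]
eef_rot: [0.684, 0.729, -0.001, -0.002]
wrist_force: [-0.1, 0.2, 0.0]
grip_width: 0.605
grip_force: 0.0
```

```bash
python3 - <<'E'
from h import *
s=monitor.get_state(); print(s['time_s'],s['position'],s['eef_rot'],s['grip_width'],s['qpos'])
rgb,d,cal=snap('wrist','w4');P=cloud(d,cal)
m=(P[...,2]>12)&(P[...,2]<75)&(d>0)
n,l,st,ce=cv2.connectedComponentsWithStats(m.astype(np.uint8))
for i in range(1,n):
    if st[i,4]>80:
        Q=P[l==i]; T=Q[Q[:,2]>Q[:,2].max()-8]
        print(st[i],Q.min(0).round(),Q.max(0).round(),'top',T.mean(0).round(1),cv2.minAreaRect(T[:,:2].astype(np.float32)))
print(tosteps([433,-6.5,34]))
E
```

```text
10.125 [433.32516955  -7.81149141 297.62208676] [ 0.68406732  0.7294149  -0.00119329 -0.00209304] 0.6046478596138563 [-2.80806681e-01 -1.49327893e-01  2.17666279e+00 -2.44355024e-04
  1.11907136e+00 -3.44841839e-01]
[ 497   20  143  178 5145] [560.  17.  12.] [672. 137.  32.] top [596.7  74.4  28.8] ((607.3907470703125, 72.90950012207031), (93.51642608642578, 119.58138275146484), 15.425918579101562)
[ 185  144   61   50 2238] [339.   3.  12.] [373.  37.  52.] top [356.4  20.4  49.6] ((355.6193542480469, 19.944278717041016), (18.408580780029297, 30.711578369140625), 80.54700469970703)
[ 299  187   43   44 1832] [416. -15.  12.] [448.  10.  52.] top [432.5  -5.1  49.6] ((432.41943359375, -5.7280473709106445), (29.265222549438477, 18.251930236816406), 3.9199559688568115)
[ 514  244  101   26 1135] [595. -45.  12.] [668. -25.  32.] top [626.4 -30.5  28.4] ((631.0311889648438, -30.936996459960938), (62.36549377441406, 10.712846755981445), 11.604644775390625)
[0.1204331  0.00961059 8.46208095]
```

View pics/w4.png

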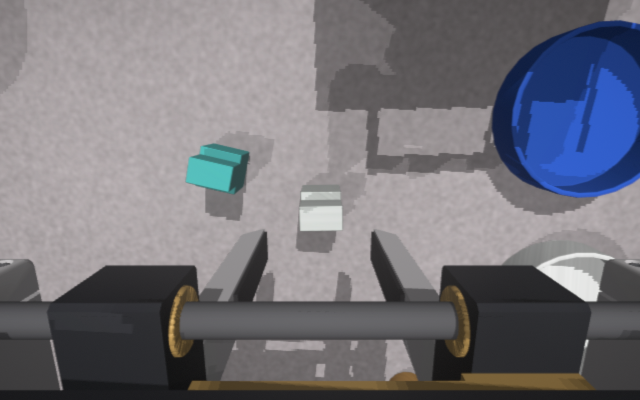

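The insert is at (321,207), centred between the fingers and aligned. The turquoise part at (218,168) is clear. Descending to grip.

{"fn": "carry_out", "kwargs": {"rows": [{"dp": [0.1, 0, 4], "twist": 0}, {"dp": [0.1, 0, 7], "twist": 0}, {"dp": [0.1, 0, 8.3], "twist": 0}, {"dp": [0.1, 0, 8.3], "twist": 0}, {"dp": [0.1, 0, 8.3], "twist": 0}]}}

```text
time_s: 10.8
position: [434.5, -6.5, 217.9]
eef_rot: [0.683, 0.73, 0.001, 0.001]
wrist_force: [-0.4, 0.8, 0.6]
grip_width: 0.609
grip_force: 0.0
```

{"fn": "carry_out", "kwargs": {"rows": [{"dp": [0, 0, 0], "twist": 0}, {"dp": [0, 0, 0], "twist": 0}, {"dp": [0, 0, 0], "twist": 0}, {"dp": [0, 0, 0], "twist": 0}, {"dp": [0, 0, 0], "twist": 0}, {"dp": [0, 0, -3], "twist": 0}, {"dp": [0, 0, -8], "twist": 0}, {"dp": [0, 0, -8], "twist": 0}, {"dp": [0, 0, -8], "twist": 0}], "hand": 255, "squeeze": 40}}

```text
time_s: 11.92
position: [433.2, -6.0, 295.4]
eef_rot: [0.683, 0.73, -0.0, -0.001]
wrist_force: [0.2, 0.4, -2.2]
grip_width: 0.319
grip_force: 40.0
```

```bash
python3 - <<'E'
from h import *
print(tosteps([641,-85,40]))
E
```

```text
[-9.28862373 20.25506823  7.49316539]
```

{"fn": "carry_out", "kwargs": {"rows": [{"dp": [-2.3, 5.1, 0], "twist": 0}, {"dp": [-4.6, 10.1, 0], "twist": 0}, {"dp": [-7, 15.2, 0], "twist": 0}, {"dp": [-9, 19.5, 0], "twist": 0}, {"dp": [-9.3, 20.2, 0], "twist": 0}, {"dp": [-9.3, 20.2, 3], "twist": 0}, {"dp": [-9.3, 20.2, 6], "twist": 0}, {"dp": [-9.3, 20.2, 7.4], "twist": 0}, {"dp": [-9.3, 20.2, 7.4], "twist": 0}, {"dp": [-9.3, 20.2, 7.4], "twist": 0}]}}

```text
time_s: 13.18
position: [641.1, -85.2, 222.2]
eef_rot: [0.683, 0.73, -0.0, -0.0]
wrist_force: [-0.7, 0.7, -1.5]
grip_width: 0.316
grip_force: 40.0
```

{"fn": "carry_out", "kwargs": {"rows": [{"dp": [0, 0, 0], "twist": 0}, {"dp": [0, 0, 0], "twist": 0}, {"dp": [0, 0, 0], "twist": 0}, {"dp": [0, 0, -3], "twist": 0}, {"dp": [0, 0, -8], "twist": 0}, {"dp": [0, 0, -14], "twist": 0}, {"dp": [0, 0, -15], "twist": 0}, {"dp": [0, 0, -15], "twist": 0}], "hand": 100}}

```text
time_s: 14.18
position: [641.5, -85.4, 373.2]
eef_rot: [0.683, 0.73, 0.0, 0.001]
wrist_force: [0.5, -1.2, -0.5]
grip_width: 0.608
grip_force: 0.0
```

```bash
python3 - <<'E'
from h import *
s=monitor.get_state(); print(s['time_s'],s['position'],s['eef_rot'],s['grip_width'],s['qpos'])
rgb,d,cal=snap('wrist','w5');P=cloud(d,cal)
snap('scene','s5'); rgb,d,cal=snap('top','t5');Pt=cloud(d,cal)
def obj(P,c,r,z0,z1,n):
    Q=P.reshape(-1,3); m=(np.hypot(Q[:,0]-c[0],Q[:,1]-c[1])<r)&(Q[:,2]>z0)&(Q[:,2]<z1); Q=Q[m]; print(n,len(Q),Q.mean(0).round(1) if len(Q) else '', Q.max(0).round(1) if len(Q) else '')
for X,t in ((P,'w'),(Pt,'t')):
    obj(X,(641,-85),48,45,90,t+' insert'); obj(X,(523,-420),30,40,90,t+' pinB'); obj(X,(535,-355),30,40,90,t+' pinA')
E
```

```text
14.175 [641.53610694 -85.43870574 373.18147011] [6.83043179e-01 7.30377708e-01 2.78459497e-04 5.84654266e-04] 0.6082683013867987 [-3.07269200e-01  2.66180164e-01  1.59160362e+00 -2.15400828e-07
  1.28251371e+00 -3.74222789e-01]
w insert 714 [640.2 -84.   53.6] [655.6 -74.9  55.9]
w pinB 0  
w pinA 0  
t insert 0  
t pinB 23 [ 518.3 -416.4   61.1] [ 525.7 -412.1   75.8]
t pinA 24 [ 527.9 -351.9   61.2] [ 534.8 -346.9   73.4]
```

{"fn": "carry_out", "kwargs": {"rows": [{"dp": [0, 0, -4], "twist": 0.17}, {"dp": [4, -1.6, -4], "twist": 0.34}, {"dp": [8, -3.2, -4], "twist": 0.51}, {"dp": [12, -4.8, -4], "twist": 0.68}, {"dp": [16, -6.4, -4], "twist": 0.85}, {"dp": [19, -8, -4], "twist": 1.02}, {"dp": [22.3, -9.1, -4], "twist": 1.19}, {"dp": [22.3, -9.1, -4], "twist": 1.36}, {"dp": [22.3, -9.1, -4], "twist": 1.53}, {"dp": [22.3, -9.1, -4], "twist": 1.58}, {"dp": [22.3, -9.1, -4], "twist": 1.58}]}}

```text
time_s: 15.7
position: [535.6, 131.0, 410.8]
eef_rot: [1.0, 0.029, -0.002, 0.0]
wrist_force: [-0.3, -0.5, -0.7]
grip_width: 0.613
grip_force: 0.0
```

```bash
python3 - <<'E'
from h import *
s=monitor.get_state(); print(s['time_s'],s['position'],s['eef_rot'],s['grip_width'],s['qpos'])
rgb,d,cal=snap('wrist','w6');P=cloud(d,cal); print(cal['eye'])
E
```

```text
15.7 [535.59352971 130.9673746  410.79631221] [ 9.99571476e-01  2.92272289e-02 -1.62254703e-03  1.63219974e-05] 0.6126078484261546 [ 3.41599958e-02  9.66225891e-03  1.80512707e+00 -1.71444280e-05
  1.33004855e+00  1.54649758e+00]
[602.34753982 135.05785593 390.49302436]
```

View pics/w6.png

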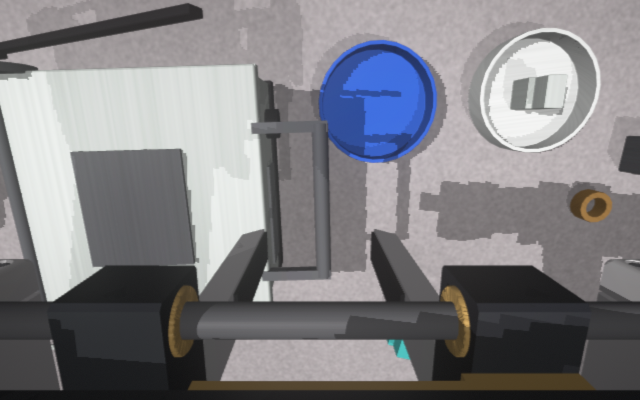

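The insert stands in the dish at (540,92). The bar runs from (321,125) to (321,275), and the pointer from (200,12) to (0,55).

```bash
python3 - <<'E'
from h import *
rgb,d,cal=load('w6');P=cloud(d,cal)
B=P[135:262,317:326].reshape(-1,3); B=B[(B[:,2]>120)&(B[:,2]<150)]
print('bar',len(B),B.mean(0),np.polyfit(B[:,0],B[:,1],1),B.min(0),B.max(0))
E=P[120:285,314:330].reshape(-1,3);E=E[(E[:,2]>115)&(E[:,2]<150)]; print('ends',E.min(0),E.max(0))
C=P[70:250,80:250].reshape(-1,3); C=C[(C[:,2]>125)&(C[:,2]<150)]
A=np.c_[C[:,:2],np.ones(len(C))]; print('cover plane',np.linalg.lstsq(A,C[:,2],rcond=None)[0])
I=rgb[0:75,0:205].reshape(-1,3).astype(int); Q=P[0:75,0:205].reshape(-1,3)
m=(I.max(1)<60)&(Q[:,2]>120); Q=Q[m]; v=cv2.fitLine(Q.astype(np.float32),cv2.DIST_HUBER,0,.01,.01).ravel()
print('ptr',len(Q),v,np.arctan2(abs(v[2]),np.hypot(*v[:2])),Q.min(0),Q.max(0))
for lo in range(190,400,20):
    T=Q[(Q[:,1]>lo)&(Q[:,1]<=lo+20)]; 
    if len(T): print(lo,len(T),np.median(T,0).round(1), T[:,2].max())
# cover edges direction: free edge
E
E
```

```text
bar 1135 [543.96900443 130.10891271 139.15587415] [5.82526004e-02 9.84213037e+01] [492.7922512  124.04802045 135.72466746] [591.29823638 135.76202536 141.24376329]
ends [477.30343006 119.83263714 129.72536158] [601.16670879 138.46404563 141.24376329]
cover plane [-2.00106341e-02  1.77665279e-02  1.44717209e+02]
ptr 2762 [-7.9989113e-02  9.1526055e-01 -3.9484164e-01  6.4284015e+02
  2.5830338e+02  1.8705307e+02] 0.40589547 [602.34753982 135.05785593 126.27533944] [651.26801529 366.16769964 390.49302436]
190 465 [647.6 201.6 210.3] 214.8651492947526
210 499 [645.8 219.6 203.4] 210.41839282479768
230 420 [644.  239.9 194.6] 200.85943816149725
250 357 [642.2 259.5 185.9] 192.52017243240735
270 309 [640.5 279.6 177.4] 183.46904138430511
290 267 [638.8 299.6 168.6] 175.259270076786
310 232 [637.1 319.3 160.2] 166.2301649731322
330 167 [635.3 337.8 152.5] 157.47514759510776
350 35 [632.8 358.1 134.1] 143.59394828019322bash: E: command not found
```

The bar's centre is at about (538,130,134), and the tool is already square to it. The pointer angle comes out at about 0.405 rad. I'll narrow the fingers so they pass between the bar and the cover edge, then descend.

{"fn": "carry_out", "kwargs": {"rows": [{"dp": [0.2, 0.1, 0], "twist": 0}, {"dp": [0.2, 0.1, 0], "twist": 0}, {"dp": [0.2, 0.1, 4], "twist": 0}, {"dp": [0.2, 0.1, 7], "twist": 0}, {"dp": [0.2, 0.1, 9], "twist": 0}, {"dp": [0.2, 0.1, 9.9], "twist": 0}, {"dp": [0.2, 0.1, 9.9], "twist": 0}], "hand": 163}}

```text
time_s: 16.62
position: [537.9, 130.1, 313.5]
eef_rot: [1.0, 0.029, -0.0, -0.0]
wrist_force: [0.4, -0.6, 0.2]
grip_width: 0.362
grip_force: 0.0
```

{"fn": "carry_out", "kwargs": {"rows": [{"dp": [0, 0, 0], "twist": 0}, {"dp": [0, 0, 0], "twist": 0}, {"dp": [0, 0, 0], "twist": 0}, {"dp": [0, 0, 0], "twist": 0}, {"dp": [0, 0, 0], "twist": 0}], "hand": 255, "squeeze": 45}}

```text
time_s: 17.25
position: [538.3, 129.4, 314.5]
eef_rot: [1.0, 0.029, 0.001, 0.001]
wrist_force: [0.1, -4.9, 2.0]
grip_width: 0.119
grip_force: 45.0
```

{"fn": "carry_out", "kwargs": {"rows": [{"dp": [0, 0, -1.2], "twist": 0}, {"dp": [0, -0.1, -2.3], "twist": 0}, {"dp": [0, -0.3, -3.5], "twist": 0}, {"dp": [0, -0.5, -4.6], "twist": 0}, {"dp": [0, -0.7, -5.7], "twist": 0}, {"dp": [0, -1.0, -6.9], "twist": 0}, {"dp": [0, -1.4, -8.0], "twist": 0}, {"dp": [0, -1.65, -8.6], "twist": 0}, {"dp": [0, -1.85, -9.1], "twist": 0}, {"dp": [0, -1.85, -9.1], "twist": 0}, {"dp": [0, -1.85, -9.1], "twist": 0}]}}

```text
time_s: 18.62
position: [537.0, 147.0, 403.6]
eef_rot: [1.0, 0.029, -0.0, 0.003]
wrist_force: [3.4, -9.7, -6.2]
grip_width: 0.116
grip_force: 45.0
```

```bash
python3 - <<'E'
from h import *
s=monitor.get_state(); print(s['time_s'],s['position'],s['grip_width'],s['grip_force'],s['wrist_force'])
for n in ('wrist','scene','top'): snap(n,n[0]+'7')
E
python3 - <<'E'
from h import *
import cv2
a=cv2.imread('pics/w7.png'); b=load('s7')[0][100:220,290:440,::-1]; cv2.imwrite('pics/m7.png',np.vstack([cv2.resize(a,(480,300)),cv2.resize(b,(480,298) if 0 else (375,300),interpolation=cv2.INTER_CUBIC) if 0 else cv2.copyMakeBorder(cv2.resize(b,(375,300),interpolation=cv2.INTER_CUBIC),0,0,0,105,cv2.BORDER_CONSTANT)]))
rgb,d,c=load('t7');P=cloud(d,c)
Q=P[140:240,195:270]; 
m=(Q[...,2]>140)&(rgb[140:240,195:270].min(-1)>110); 
C=Q[m]; A=np.c_[C[:,:2],np.ones(len(C))]
x=np.linalg.lstsq(A,C[:,2],rcond=None)[0]; print('top cover',len(C),x,np.arctan(np.hypot(x[0],x[1])))
E
```

```text
18.625 [536.98857608 146.9655347  403.55798745] 0.11611289220496626 45.002190470695496 [ 3.39690695 -9.65856338 -6.17321126]
top cover 1073 [ 1.54624949e-02 -2.47976392e+00  9.38113113e+02] 1.1874859022845354
```

View pics/m7.png

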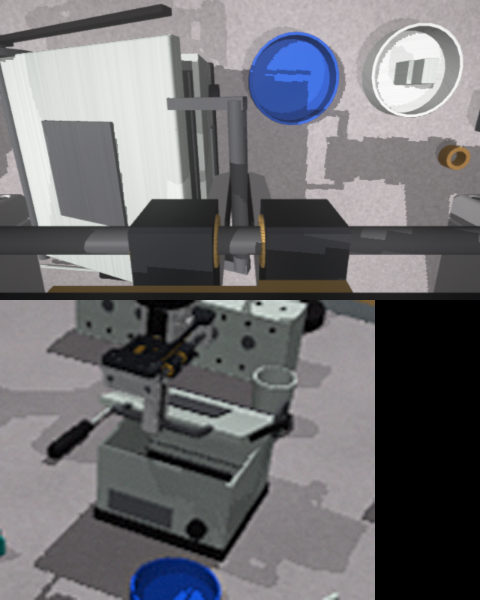

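The cover is raised and the bar is held in the fingers. The cover lies near the pointer in both views, so I'll measure both in the same wrist image.

```bash
python3 - <<'E'
from h import *
rgb,d,cal=load('w7');P=cloud(d,cal)
C=P[100:260,60:215].reshape(-1,3); I=rgb[100:260,60:215].reshape(-1,3)
C=C[(C[:,2]>140)&(C[:,2]<260)]
for _ in range(4):
    A=np.c_[C[:,:2],np.ones(len(C))]; x=np.linalg.lstsq(A,C[:,2],rcond=None)[0]; r=abs(A@x-C[:,2]); C=C[r<max(2,2*np.median(r))]
print('cover',len(C),x)
Q=P[0:62,0:230].reshape(-1,3); I=rgb[0:62,0:230].reshape(-1,3)
m=(I.max(1)<60)&(Q[:,2]>135)&(Q[:,2]<230)&(Q[:,0]>625); Q=Q[m]; v=cv2.fitLine(Q.astype(np.float32),cv2.DIST_HUBER,0,.01,.01).ravel()
print('ptr',len(Q),v, 'angle',np.arctan2(abs(v[2]),np.hypot(*v[:2])))
h=v[:2]/np.hypot(*v[:2]); print('cover angle along ptr dir',np.arctan(abs(x[:2]@h)), 'along y dir -4deg',np.arctan(abs(x[:2]@[-.07,.998])))
E
```

```text
cover 21971 [ 4.26720975e-03 -3.80344680e-01  2.76725646e+02]
ptr 1779 [-7.8495152e-02  9.1654783e-01 -3.9214617e-01  6.4116888e+02
  2.6607715e+02  1.8242155e+02] angle 0.4029635
cover angle along ptr dir 0.362554080070921 along y dir -4deg 0.3630445025743716
```

{"fn": "carry_out", "kwargs": {"rows": [{"dp": [0, -0.1, -0.2], "twist": 0}, {"dp": [0, -0.2, -0.5], "twist": 0}, {"dp": [0, -0.3, -0.7], "twist": 0}, {"dp": [0, -0.3, -0.7], "twist": 0}, {"dp": [0, -0.3, -0.7], "twist": 0}, {"dp": [0, -0.3, -0.7], "twist": 0}, {"dp": [0, -0.3, -0.7], "twist": 0}, {"dp": [0, -0.3, -0.7], "twist": 0}]}}

```text
time_s: 19.77
position: [536.8, 149.9, 410.5]
eef_rot: [1.0, 0.029, -0.0, 0.003]
wrist_force: [1.7, -10.3, -5.4]
grip_width: 0.117
grip_force: 45.0
```

```bash
python3 - <<'E'
from h import *
s=monitor.get_state(); print(s['time_s'],s['position'],s['grip_width'],s['grip_force'],s['wrist_force'])
rgb,d,cal=snap('wrist','w8');P=cloud(d,cal)
C=P[100:260,60:215].reshape(-1,3)
C=C[(C[:,2]>140)&(C[:,2]<260)]
for _ in range(4):
    A=np.c_[C[:,:2],np.ones(len(C))]; x=np.linalg.lstsq(A,C[:,2],rcond=None)[0]; r=abs(A@x-C[:,2]); C=C[r<max(2,2*np.median(r))]
Q=P[0:62,0:230].reshape(-1,3); I=rgb[0:62,0:230].reshape(-1,3)
m=(I.max(1)<60)&(Q[:,2]>135)&(Q[:,2]<230)&(Q[:,0]>625); Q=Q[m]; v=cv2.fitLine(Q.astype(np.float32),cv2.DIST_HUBER,0,.01,.01).ravel()
h=v[:2]/np.hypot(*v[:2]); print(len(C),len(Q),'ptr',np.arctan2(abs(v[2]),np.hypot(*v[:2])),'cover',np.arctan(abs(x[:2]@h)),'ptr pos',v)
E
```

```text
19.775 [536.80409357 149.86448927 410.4767522 ] 0.11681956107732429 45.00431299209595 [  1.74903812 -10.29986075  -5.41405728]
20641 1379 ptr 0.39813453 cover 0.3974361644431498 ptr pos [-7.5176850e-02  9.1871518e-01 -3.8769946e-01  6.4036450e+02
  2.7395660e+02  1.7911465e+02]
```

The cover is at 0.397 rad against 0.398–0.403 for the pointer, still and gripped at 45 N. Handing in.

```bash
python3 -c "
from rig import ticket; print(ticket.finish_job())"
```

```text
the job is handed in; nothing more can be done
None
```

Job handed in, no verdict returned: both pins stand in the tray, the insert stands in the dish, and the cover is held by its bar at about 0.397 rad (pointer about 0.40) with a 45 N grip.

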